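Put the filling machine's foot pedal on its feet and try it

ROBOT

A 6-joint arm with a two-finger parallel gripper is mounted at the origin on the work surface. World frame = base frame: x ahead of the robot, y to its left, z up, the work surface at z = 0. Lengths are in m, angles in rad, forces in N, time in s.
With the tool pointing down it reaches from about 0.375 to 0.975 m from the base axis. Payload 3.8 kg.
Tool frame: the origin (TCP) lies midway between the tips of the shut fingers; the grasp point (between the pads) lies 19 mm behind it; z points along the fingers, y is the line along which they close (so a half turn about z gives the same grasp; the last joint's range is limited). The gripper opens to 85 mm and grips with 20 to 120 N. Pads are 22 mm wide; open, the fingers measure 114 mm over their backs; the gripper's body (76 mm by 85 mm) begins 54 mm behind the grasp point. The pads swing forward as they close: fully open they stand 13 mm farther back than shut.
Start: joints at [1.13, 0.264, 1.604, -0, 1.274, -0.037], TCP at [0.265, 0.621, 0.231] pointing down, gripper open.
Joint ranges: [-2.63, 2.63], [-0.94, 2.18], [0.31, 2.57], [-1.31, 4.45], [0, 2.66], [-2.55, 2.55]. Speed limits (rad/s): [2.57, 2.57, 3.14, 3.14, 3.14, 3.14].

INTERFACE

Orientations are given as a rotation vector (axis times angle).
In Python, from workcell import * gives the robot as it stands. The module is installed in compiled form; this text tells all that it offers.
- The arm moves only by the tool apply_moves, never from a script. Its arguments are lists of equal length, an entry for each row: "fingers": the opening, from 0 (shut) to 1 (fully open); "travel": the shift along the tool's x, y, z normalised to -1 to 1, where 1 is 0.05 m, a list of three; "rotation": the turn, a rotation vector about the tool's x, y, z normalised to -1 to 1, where 1 is 6 degrees, a list of three. In form: {"fingers": [fingers, ...], "travel": [[dx, dy, dz], ...], "rotation": [[ax, ay, az], ...]}. A call has 1 to 12 rows; each row shifts and turns the commanded pose from where the row before left it, along the tool's axes as they then stand; what a row does not reach is not made up. A row lasts 1/10 s, in which the tool goes at most 50 mm and 8.59 degrees, less where a joint would pass 70% of its speed; a pose out of reach is approached as far as the arm can. A call with a number of a shift or a turn outside -1 to 1 is refused whole. A call with a gripper value outside its range is refused whole. The fingers move at their own pace and stop on an object; "newtons" is the grip in N (left out, the last holds). Time passes only in rows, so rows that do not move let the fingers close. It gives the time, the measured TCP pose, the force, the opening and the grip force at its end, in the units of the state.
- read_state(): the state, without advancing time (a new reading comes with each control period).
- read_camera(name): name is "scene" or "top" or "wrist"; returns a dict with "image" (384x512x3 uint8, red, green, blue), "fx", "fy", "cx", "cy" (pixels), "extrinsics" (4x4, takes a point from world to camera coordinates). Camera axes: x right, y down, z forward; pixel columns grow to the right and rows downward; lengths in m; the calibration is good to about 2 mm. The wrist camera is an equidistant fisheye: a pixel r from the principal point sees the ray r / f radians off the axis. A picture is of the moment at which its call begins. There is no depth.
- finish_job(): hands the job in; it is judged then, once.
Trained networks look in the newest picture that a camera, given by its name, has taken for a name from the list of things; names that differ only in an ending like _2 or _b are one class to them, and where a whole thing is asked for, a point or a joint stands for the part that bears it (a point fixed in the world has none). Each returns a list of dicts, best first, with "p" (0 to 1); they miss things now and then, are a little off and sometimes report something else, mostly with a low value. They report only what shows in the picture. A call takes as long as a camera call. They do not tell look-alikes from the thing itself.
- regions_of(camera, name): "mask" (384x512 bool, what is visible of it) and "bbox" ([left, top, width, height] in pixels, round what is visible of it).
- tip_of(camera, name): "location" ([column, row] in pixels: a listed point, or the origin of a listed thing).
The state is a dict: "time": time; "q": joint angles; "joint_vel": joint speeds; "joint_torque": joint torques, N m; "tool_pos": TCP position; "tcp_rot": TCP orientation; "wrist_force": force on the tool from outside, world axes, zero at the start; "torque": the same for the moment, N m; "width": opening from 0.0 (shut) to 1.0 (fully open); "grip_force": force on a finger pad.
Only numpy, scipy, OpenCV 4.12 (cv2) and the standard library are available. Lean on these libraries where they do the work, as an engineer would, in place of code of your own. Each camera call takes 0.05 s, during which the arm holds its last target. There are 200 camera calls.

TASK

The filling machine's foot pedal has been left standing on its heel end on the orange mat. Gently push it over with the fingertips, from the side with the black treadle, so that it drops onto its four rubber feet where it is, then press the treadle all the way down and let it spring back up. Only push and press: do not pick the pedal up or shove it along, and leave the things standing round it untouched.

Things in the scene. Friction and masses are not known exactly. Their poses are not given: they have to be found in the camera images.
- pedal: the foot pedal, a loose grey box 108 mm long (z axis, heel to toe), 76 mm wide (y), 32 mm thick at the heel, 0.46 kg: aluminium underside with four 3 mm rubber feet, black ribbed treadle on top. Origin: middle of the lower heel edge. x points out of the underside, the soles at x = +3 mm, the treadle at -x. Standing at the start: z up, x level. On its feet: x down, origin 3 mm above the mat
- socket_end (a point): outer end of the round steel lead socket, 14 mm across, that stands 10 mm out of the pedal's toe end: the highest point at the start, 118 mm above the mat (the toe end is at 108 mm). The standing pedal rests on an end face 29 mm thick; about 1 N at 80 mm up tips it towards its +x, it topples by itself after leaning 15 to 20 degrees, and its heel slips only a few mm
- treadle (a joint): the pedal's treadle, a black ribbed plate 88 mm long and 64 mm wide, hinged across the heel (14 mm from the heel end, 28 mm above the soles) and rising towards the toe; 0 = up, grows as it is pressed down, 0.15 rad = fully down on its stop; a spring returns it. At the toe it takes about 4 N to start and 8 N to reach the stop, after about 11 mm
- toe_pad (a point): point to press: on the treadle's top face, on the middle line, 76 mm from the hinge and 16 mm from the plate's toe edge; 43 mm above the soles with the treadle up and about 32 mm with it fully down (pedal on its feet). With the pedal standing it is 89 mm above the mat and at x = -40 mm on the pedal
- mat: the orange bench mat with a black border, fixed, 380 mm (x) by 660 mm (y), 2 mm thick; origin at the centre of its underside on the work surface
- vial_a: a small amber glass vial with a black cap, 30 mm across, 62 mm tall, standing on the mat beside the pedal; origin at the centre of its underside, z up its axis. Leave it alone
- vial_b: a second vial, the same as vial_a: 30 mm across, 62 mm tall, standing on the mat on the other side of the pedal; origin at the centre of its underside. Leave it alone
- jar: a white plastic jar with a blue lid, 52 mm across, 55 mm tall, standing on the mat; origin at the centre of its underside. Leave it alone
- cup: an open steel cup, 60 mm across, 70 mm tall, standing on the mat; origin at the centre of its underside. Leave it alone
- coupling: a brass hose coupling, 32 mm across, 46 mm tall, standing on the mat; origin at the centre of its underside. Leave it alone
- spanner: a steel spanner about 150 mm long lying flat on the mat or its edge. Leave it alone
There are look-alikes about, which are no part of the job. There is more than one size of the pedal; the one meant has the size given above.

How it is judged:
By the outcome, as a careful person would: the job done as asked, in the order asked, and still so for the second after the job is handed in, with the robot touching nothing.
It also fails if it takes over 43 s, if anything falls off the work surface, if the arm or the gripper's body presses on something with over 40 N, if the wrist force passes 120 N, or if a joint passes its speed limit or range.

## Working session

There is one attempt and no reset: what is moved stays moved. The work goes in short steps, Python scripts to look and compute and a tool call to move; the robot and the scene stay as the last step left them, time stands still between calls to the robot, and variables do not carry over. Pictures are saved under pics/ and viewed, at most 10 in all, crops included, and the job is handed in when it is done.

Besides the shell and the picture viewer there is one more tool, called after "Emit:" in YAML: its name, and indented under it one key for each argument. apply_moves: Moves the arm, as the interface text tells. Scaled input: -1 to 1 covers 0.05 m each way for a shift and 6 degrees each way for a turn. Its arguments: {"type":"object","properties":{"fingers":{"type":"array","items":{"type":"number"}},"travel":{"type":"array","items":{"type":"array","items":{"type":"number"}}},"rotation":{"type":"array","items":{"type":"array","items":{"type":"number"}}},"newtons":{"type":"number"}},"required":["fingers","travel","rotation"]}

```bash
mkdir -p pics; cat > h.py <<'E'
from workcell import *
import numpy as np, cv2
from scipy.spatial.transform import Rotation as R
def ray(c,uv):
    E=np.array(c["extrinsics"]);d=np.array([(uv[0]-c["cx"])/c["fx"],(uv[1]-c["cy"])/c["fy"],1])
    d=E[:3,:3].T@d; o=-E[:3,:3].T@E[:3,3]; return o,d/np.linalg.norm(d)
def atz(c,uv,z):
    o,d=ray(c,uv); return o+d*(z-o[2])/d[2]
def proj(c,p):
    E=np.array(c["extrinsics"]);q=E[:3,:3]@np.array(p)+E[:3,3]; return np.array([c["fx"]*q[0]/q[2]+c["cx"],c["fy"]*q[1]/q[2]+c["cy"]])
def tri(rs):
    A=sum(np.eye(3)-np.outer(d,d) for o,d in rs);b=sum((np.eye(3)-np.outer(d,d))@o for o,d in rs);return np.linalg.solve(A,b)
E
python3 - <<'E'
from h import *
np.set_printoptions(precision=3,suppress=True)
for n in("scene","top"):
    c=read_camera(n);cv2.imwrite(f"pics/{n}0.png",cv2.resize(c["image"][:,:,::-1],(800,600),interpolation=cv2.INTER_CUBIC))
    print(n,c["fx"],c["cx"],c["cy"],-np.array(c["extrinsics"])[:3,:3].T@np.array(c["extrinsics"])[:3,3])
    for k in("pedal","socket_end","toe_pad","mat","vial_a","jar","cup","coupling","spanner"):
        print(k,[(round(d["p"],2),np.round(d["location"],1).tolist(),atz(c,d["location"],{"socket_end":.12,"toe_pad":.091}.get(k,.002))) for d in tip_of(n,k)])
    print([(round(d["p"],2),d["bbox"]) for d in regions_of(n,"pedal")])
print(read_state())
E
```

```text
scene 477.32957984923394 261.7749270406964 194.21559950271552 [1.073 0.688 0.686]
pedal [(0.83, [352.1, 251.7], array([0.429, 0.187, 0.002])), (0.74, [298.7, 223.0], array([0.449, 0.037, 0.002])), (0.66, [274.4, 249.3], array([0.555, 0.073, 0.002]))]
socket_end [(0.74, [279.7, 202.7], array([0.54 , 0.073, 0.12 ])), (0.69, [297.3, 188.6], array([0.476, 0.056, 0.12 ])), (0.56, [358.1, 218.9], array([0.457, 0.213, 0.12 ]))]
toe_pad [(0.77, [295.3, 212.6], array([0.511, 0.09 , 0.091])), (0.75, [346.6, 231.9], array([0.476, 0.204, 0.091])), (0.56, [304.2, 188.9], array([0.434, 0.035, 0.091]))]
mat [(0.64, [258.4, 237.8], array([0.557, 0.02 , 0.002]))]
vial_a [(0.65, [292.2, 271.5], array([0.571, 0.151, 0.002]))]
jar [(0.58, [214.5, 173.7], array([ 0.478, -0.276,  0.002]))]
cup [(0.94, [182.2, 192.6], array([ 0.595, -0.251,  0.002]))]
coupling [(0.84, [338.2, 292.9], array([0.542, 0.253, 0.002]))]
spanner [(0.79, [343.0, 319.0], array([0.583, 0.305, 0.002])), (0.31, [213.6, 174.4], array([ 0.482, -0.275,  0.002]))]
[(0.97, [290.4, 186.4, 25.1, 37.5]), (0.96, [339.8, 214.4, 29.1, 48.8]), (0
[... 969 characters left out ...]
262,  0.002]))]
coupling [(0.56, [175.2, 194.3], array([0.544, 0.238, 0.002]))]
spanner [(0.94, [152.5, 180.2], array([0.585, 0.303, 0.002]))]
[(0.61, [244.4, 219.0, 21.6, 24.1]), (0.57, [176.5, 226.2, 28.9, 12.5]), (0.56, [216.5, 181.6, 30.9, 28.8])]
{'time': 1.1, 'q': array([ 1.13 ,  0.264,  1.604, -0.   ,  1.274, -0.037]), 'joint_vel': array([ 0.002, -0.001,  0.   ,  0.001,  0.002,  0.002]), 'joint_torque': array([ -0.001, -51.508, -36.773,  -0.   ,   0.001,   0.   ]), 'tool_pos': array([0.265, 0.621, 0.231]), 'tcp_rot': array([ 0.63 ,  3.078, -0.   ]), 'wrist_force': array([ 0.633,  0.213, -0.456]), 'torque': array([ 0.006, -0.044,  0.039]), 'grip_force': 0.0, 'width': 0.996533725402126}
```

View pics/scene0.png

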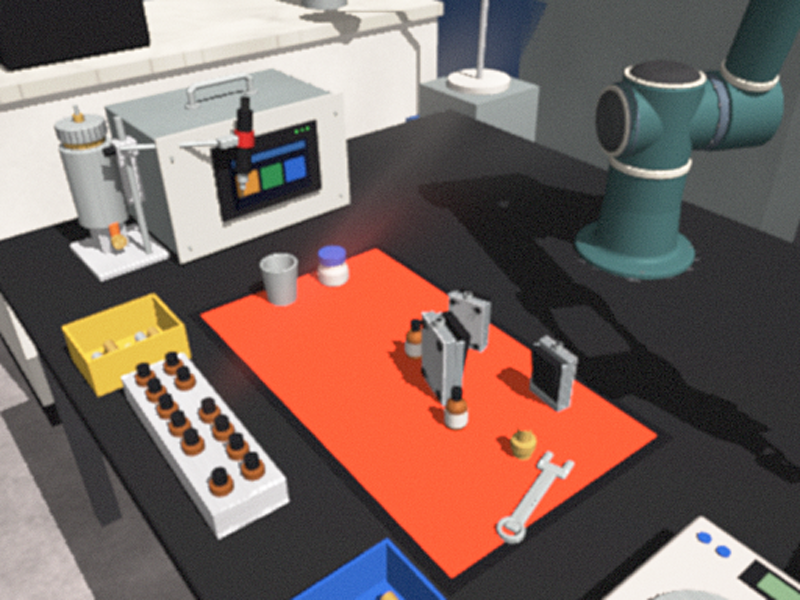

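View pics/top0.png

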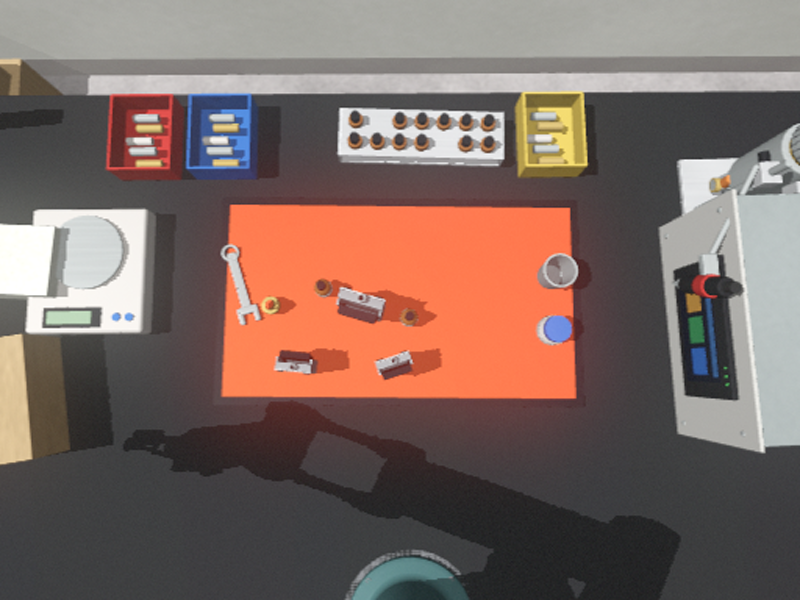

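The scene picture shows three pedals. The large one, between the two vials, is at about (440,355) in the 800-px picture. In the top view it is at (360,303), with the treadle facing the robot. Its socket_end lands on the same spot in both views at z=0.12, so the height checks out; the other two pedals don't match at that height. Next I'll move over it for a closer look.

Emit:
apply_moves:
  fingers: [0,0,0,0,0,0,0,0,0,0,0,0]
  travel:
    - [-0.625,-0.677,0]
    - [-0.625,-0.677,0]
    - [-0.625,-0.677,0]
    - [-0.625,-0.677,0]
    - [-0.625,-0.677,0]
    - [-0.625,-0.677,0]
    - [-0.625,-0.677,0]
    - [-0.625,-0.677,0]
    - [-0.625,-0.677,0]
    - [-0.625,-0.677,0]
    - [-0.625,-0.677,0]
    - [-0.625,-0.677,0]
  rotation:
    - [0,0,0]
    - [0,0,0]
    - [0,0,0]
    - [0,0,0]
    - [0,0,0]
    - [0,0,0]
    - [0,0,0]
    - [0,0,0]
    - [0,0,0]
    - [0,0,0]
    - [0,0,0]
    - [0,0,0]

```text
time: 2.3
tool_pos: [0.4509, 0.0981, 0.2318]
tcp_rot: [0.629, 3.077, 0.001]
wrist_force: [1.3, 0.7, -0.8]
width: -0.0
grip_force: 0.0
```

```bash
cat >> h.py <<'E'
def wray(c,uv):
    E=np.array(c["extrinsics"]);v=np.array([(uv[0]-c["cx"])/c["fx"],(uv[1]-c["cy"])/c["fy"]]);t=np.linalg.norm(v)
    d=np.r_[v/t*np.sin(t),np.cos(t)]; return -E[:3,:3].T@E[:3,3],E[:3,:3].T@d
def watz(c,uv,z):
    o,d=wray(c,uv); return o+d*(z-o[2])/d[2]
E
python3 - <<'E'
from h import *
np.set_printoptions(precision=3,suppress=True)
s=read_state();print(s["time"],s["tool_pos"],s["tcp_rot"],s["q"],s["width"])
c=read_camera("wrist");cv2.imwrite("pics/w1.png",cv2.resize(c["image"][:,:,::-1],(800,600),interpolation=cv2.INTER_CUBIC))
for k in("pedal","socket_end","toe_pad","vial_a"):
    print(k,[(round(d["p"],2),np.round(d["location"],1).tolist(),watz(c,d["location"],{"socket_end":.12,"toe_pad":.091}.get(k,.002))) for d in tip_of("wrist",k)])
t=read_camera("top");cv2.imwrite("pics/top1.png",cv2.resize(t["image"][150:230,200:300,::-1],(800,640),interpolation=cv2.INTER_CUBIC)[:600])
E
```

```text
2.3 [0.451 0.098 0.232] [0.629 3.077 0.001] [ 0.16  -0.151  2.04   0.     1.251 -1.007] -0.00016172634683019293
pedal [(0.78, [203.0, 184.5], array([0.445, 0.026, 0.002])), (0.73, [266.8, 238.8], array([0.549, 0.073, 0.002])), (0.63, [265.0, 239.2], array([0.549, 0.07 , 0.002])), (0.55, [312.9, 116.7], array([0.419, 0.19 , 0.002]))]
socket_end [(0.81, [333.6, 127.3], array([0.421, 0.184, 0.12 ])), (0.72, [184.0, 201.4], array([0.431, 0.035, 0.12 ]))]
toe_pad [(0.97, [268.3, 239.4], array([0.51 , 0.087, 0.091])), (0.77, [171.6, 184.5], array([0.416, 0.02 , 0.091])), (0.57, [339.3, 152.0], array([0.451, 0.187, 0.091]))]
vial_a [(0.92, [318.3, 232.6], array([0.57 , 0.142, 0.002])), (0.86, [204.4, 242.1], array([ 0.52 , -0.01 ,  0.002])), (0.27, [265.3, 239.9], array([0.55 , 0.07 , 0.002]))]
```

View pics/w1.png

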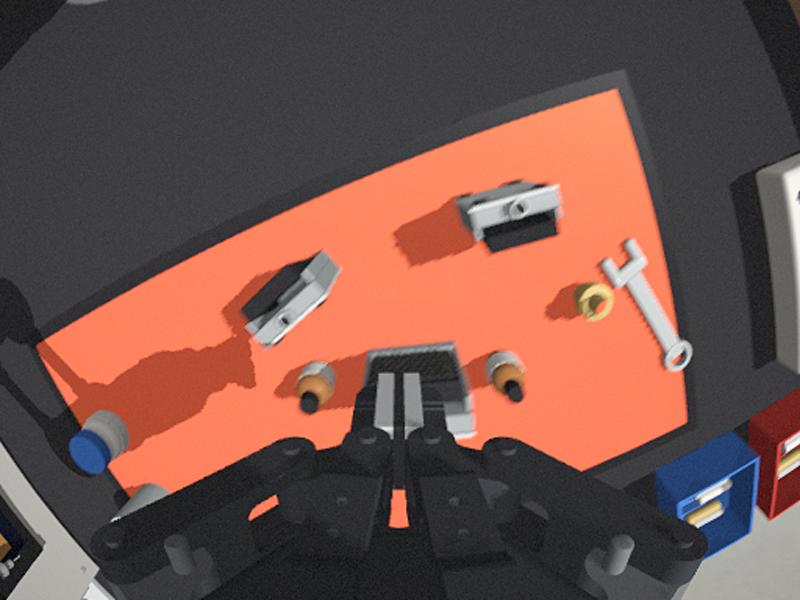

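The wrist view shows the target pedal behind the shut fingers, with its heel edge at about (368,350) to (456,343) and a vial on each side. I'll take the yaw from the edges.

```bash
python3 - <<'E'
from h import *
np.set_printoptions(precision=4,suppress=True)
c=read_camera("wrist");k=.64
a=watz(c,(368*k,350*k),.002);b=watz(c,(456*k,343*k),.002);print(a,b,np.linalg.norm(a-b),np.degrees(np.arctan2(*(b-a)[[1,0]])))
im=c["image"][205:305,215:315,::-1];cv2.imwrite("pics/w2.png",cv2.resize(im,(600,600),interpolation=cv2.INTER_CUBIC))
t=read_camera("top");print(t["image"].shape)
E
```

```text
[0.5109 0.045  0.002 ] [0.5349 0.1175 0.002 ] 0.07634860667858831 71.65535048624469
(384, 512, 3)
```

View pics/w2.png

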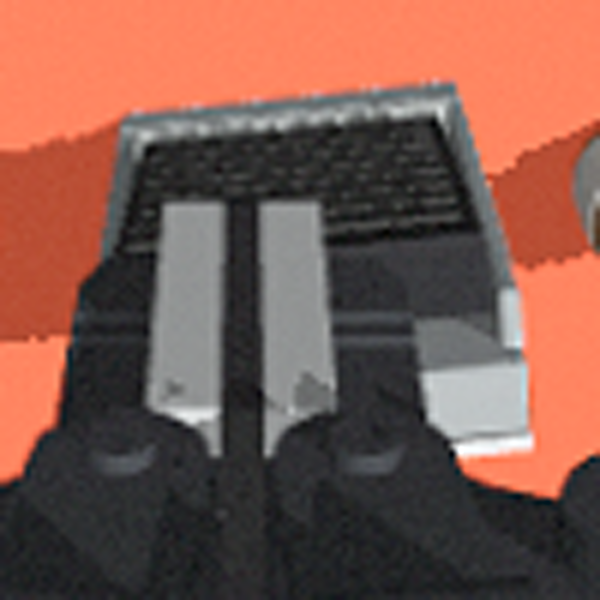

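```bash
python3 - <<'E'
import cv2
im=cv2.imread("pics/top0.png")[265:345,310:430];cv2.imwrite("pics/t2.png",cv2.resize(im,(780,520),interpolation=cv2.INTER_CUBIC))
E
```

```text
(no output)
```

View pics/t2.png

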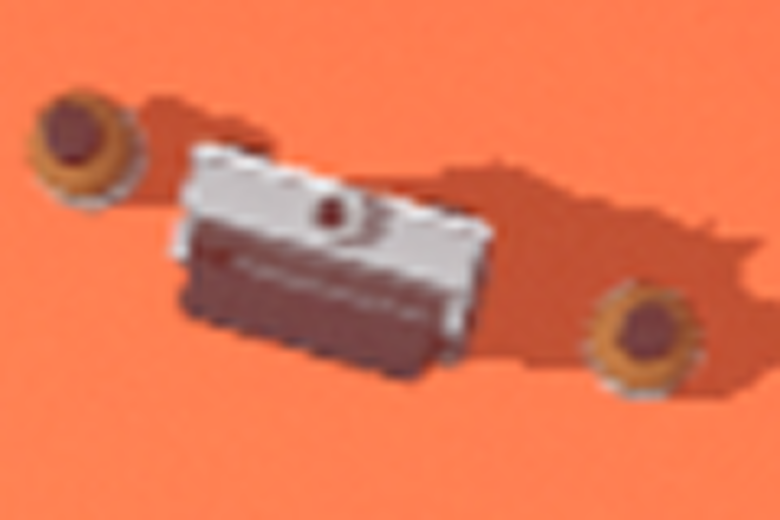

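The heel edge measures 76.3 mm, which confirms the pedal by its width. Its y axis points at about 73° and its origin is at about (0.553, 0.072). Now I'll align the tool and stage it behind the treadle.

Emit:
apply_moves:
  fingers: [0,0,0,0,0,0,0]
  travel:
    - [0,0,0]
    - [-0.6,0.1,0]
    - [0,0,0.8]
    - [0,0,0.8]
    - [0,0,0.7]
    - [0,0,0.6]
    - [0,0,0]
  rotation:
    - [0,0,-1]
    - [0,0,0]
    - [0,0,0]
    - [0,0,0]
    - [0,0,0]
    - [0,0,0]
    - [0,0,0]

```text
time: 3.4
tool_pos: [0.4758, 0.0966, 0.0817]
tcp_rot: [-0.463, -3.098, 0.004]
wrist_force: [-0.9, -0.0, 0.1]
width: -0.002
grip_force: 0.0
```

```bash
python3 - <<'E'
from h import *
np.set_printoptions(precision=4,suppress=True)
s=read_state();print(s["time"],s["tool_pos"],s["wrist_force"]);print(R.from_rotvec(s["tcp_rot"]).as_matrix())
c=read_camera("wrist");cv2.imwrite("pics/w3.png",c["image"][120:384,80:440,::-1])
c=read_camera("scene");cv2.imwrite("pics/s3.png",cv2.resize(c["image"][150:300,220:400,::-1],(720,600),interpolation=cv2.INTER_CUBIC))
E
```

```text
3.4 [0.4758 0.0966 0.0817] [-0.8813 -0.0182  0.1197]
[[-0.9563  0.2921 -0.01  ]
 [ 0.2921  0.9564 -0.0014]
 [ 0.0092 -0.0042 -0.9999]]
```

View pics/s3.png

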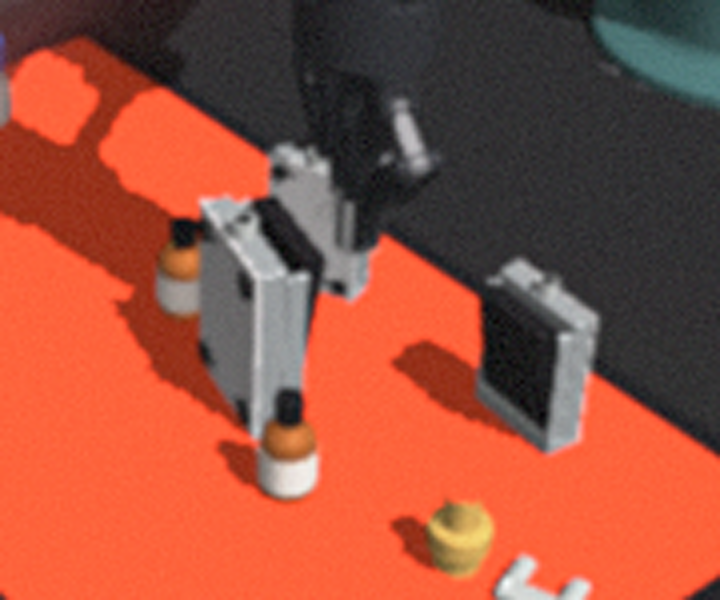

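The scene crop shows the pedal at (260,310) still standing, with the fingers behind the treadle at (360,230) and clear of the vials. I'll push slowly.

Emit:
apply_moves:
  fingers: [0,0,0,0,0,0,0,0,0,0,0,0]
  travel:
    - [-0.1,0,0]
    - [-0.12,0,0]
    - [-0.12,0,0]
    - [-0.12,0,0]
    - [-0.06,0,0]
    - [-0.05,0,0]
    - [-0.05,0,0]
    - [-0.05,0,0]
    - [-0.05,0,0]
    - [-0.05,0,0]
    - [-0.05,0,0]
    - [-0.05,0,0]
  rotation:
    - [0,0,0]
    - [0,0,0]
    - [0,0,0]
    - [0,0,0]
    - [0,0,0]
    - [0,0,0]
    - [0,0,0]
    - [0,0,0]
    - [0,0,0]
    - [0,0,0]
    - [0,0,0]
    - [0,0,0]

```text
time: 4.7
tool_pos: [0.5224, 0.0829, 0.0863]
tcp_rot: [0.468, 3.106, -0.0]
wrist_force: [-1.0, -0.1, -0.9]
width: 0.006
grip_force: 0.0
```

```bash
python3 - <<'E'
from h import *
np.set_printoptions(precision=4,suppress=True)
s=read_state();print(s["tool_pos"],s["wrist_force"])
c=read_camera("scene");cv2.imwrite("pics/s4.png",cv2.resize(c["image"][150:300,220:400,::-1],(720,600),interpolation=cv2.INTER_CUBIC))
for k in("pedal","socket_end"): print(k,[(round(d["p"],2),np.round(d["location"],1)) for d in tip_of("scene",k)])
E
```

```text
[0.5224 0.0829 0.0863] [-0.9659 -0.0665 -0.9041]
pedal [(0.96, array([353.6, 253.2])), (0.94, array([297.4, 220.8])), (0.58, array([275.3, 247.6]))]
socket_end [(0.97, array([264.5, 206.1])), (0.63, array([356.8, 218.2]))]
```

View pics/s4.png

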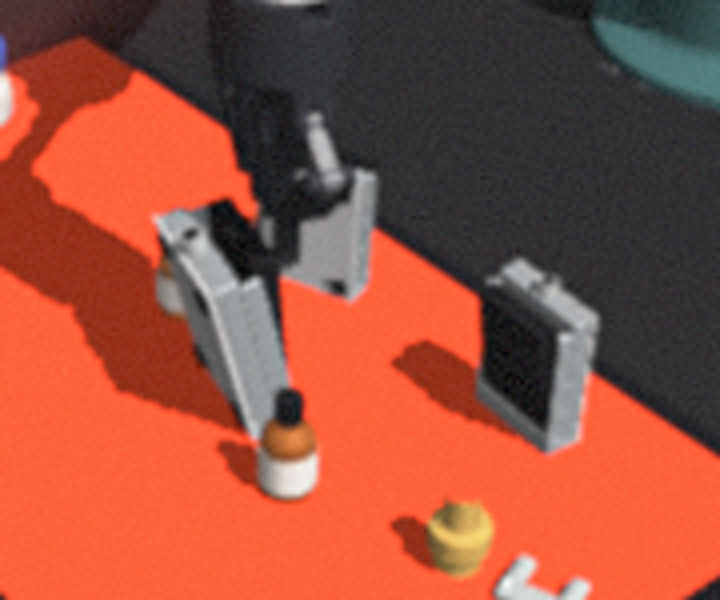

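The pedal is leaning about 12° and hasn't slid. I'll keep pushing until it topples.

Emit:
apply_moves:
  fingers: [0,0,0,0,0,0,0,0,0,0,0,0]
  travel:
    - [-0.05,0,0]
    - [-0.05,0,0]
    - [-0.05,0,0]
    - [-0.05,0,0]
    - [-0.05,0,0]
    - [-0.05,0,0]
    - [-0.05,0,0]
    - [0,0,0]
    - [0,0,0]
    - [0,0,0]
    - [0,0,0]
    - [0,0,0]
  rotation:
    - [0,0,0]
    - [0,0,0]
    - [0,0,0]
    - [0,0,0]
    - [0,0,0]
    - [0,0,0]
    - [0,0,0]
    - [0,0,0]
    - [0,0,0]
    - [0,0,0]
    - [0,0,0]
    - [0,0,0]

```text
time: 6.05
tool_pos: [0.5388, 0.0779, 0.0863]
tcp_rot: [-0.468, -3.106, -0.0]
wrist_force: [0.3, 0.5, 0.5]
width: -0.004
grip_force: 0.0
```

```bash
python3 - <<'E'
from h import *
np.set_printoptions(precision=4,suppress=True)
s=read_state();print(s["tool_pos"],s["wrist_force"])
cs={n:read_camera(n) for n in("scene","wrist","top")}
cv2.imwrite("pics/s5.png",np.hstack([cv2.resize(cs["scene"]["image"][150:300,220:370,::-1],(400,400)),cv2.resize(cs["top"]["image"][140:240,180:280,::-1],(400,400))]))
for k in("pedal","socket_end","toe_pad"):
  z={"pedal":.005,"socket_end":.02,"toe_pad":.045}[k]
  for n in cs: print(k,n,[(round(d["p"],2),np.round(d["location"],1),(watz if n=="wrist" else atz)(cs[n],d["location"],z)) for d in tip_of(n,k)])
E
```

```text
[0.5388 0.0779 0.0863] [0.293  0.4905 0.4895]
pedal scene [(0.75, array([297.7, 218.9]), array([0.4429, 0.0261, 0.005 ])), (0.7, array([354.7, 250.6]), array([0.4244, 0.1899, 0.005 ])), (0.6, array([274.6, 245.3]), array([0.5478, 0.066 , 0.005 ]))]
pedal wrist [(0.92, array([250. , 220.8]), array([0.5496, 0.0693, 0.005 ])), (0.82, array([157.2, 114.8]), array([0.4462, 0.027 , 0.005 ])), (0.6, array([182.8, 233.5]), array([0.5443, 0.0118, 0.005 ])), (0.58, array([348.2,  25.3]), array([0.4216, 0.1873, 0.005 ]))]
pedal top [(0.6, array([195.8, 238.8]), array([0.4182, 0.1783, 0.005 ])), (0.58, array([251.7, 227. ]), array([0.4492, 0.0223, 0.005 ])), (0.28, array([152. , 182.3]), array([0.5784, 0.3036, 0.005 ]))]
socket_end scene [(0.87, array([295.9, 189.8]), array([ 0.3773, -0.0537,  0.02  ])), (0.8, array([224.8, 258. ]), array([0.6665, 0.0454, 0.02  ])), (0.72, array([358.7, 217.4]), array([0.3429, 0.1264, 0.02  ]))]
socket_end wrist [(0.63, array([432.2, 152.3]), array([0.533 , 0.2268, 0.02  ]))]
socket_end top [(0.61, array([185.8, 238.1]), array([0.4206, 0.2036, 0.02  ])), (0.57, array([248.3, 232.1]), array([0.435 , 0.0319, 0.02  ]))]
toe_pad scene [(0.95, array([347.9, 231.9]), array([0.4277, 0.1681, 0.045 ])), (0.93, array([239.3, 241.9]), array([0.629 , 0.0471, 0.045 ])), (0.63, array([301.3, 189.9]), array([ 0.3935, -0.0172,  0.045 ]))]
toe_pad wrist [(0.76, array([397.4,  49.4]), array([0.4507, 0.201 , 0.045 ])), (0.66, array([252.7, 335.1]), array([0.6333, 0.0457, 0.045 ])), (0.6, array([88.8, 81.1]), array([0.4088, 0.0005, 0.045 ]))]
toe_pad top [(0.5, array([189.5, 225.7]), array([0.4537, 0.1899, 0.045 ]))]
```

View pics/s5.png

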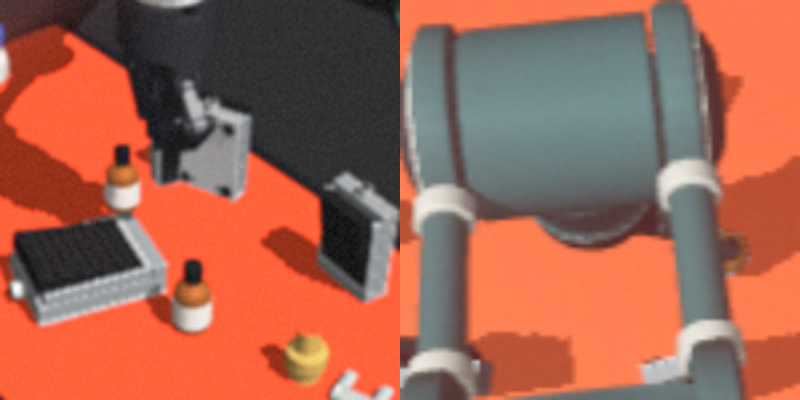

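The scene crop shows the pedal lying on its feet at (85,265) with the treadle up and both vials still standing. The scene and wrist views put toe_pad at (0.631, 0.046) within 4 mm, so I'll move over it.

Emit:
apply_moves:
  fingers: [0,0,0,0,0,0,0,0]
  travel:
    - [-0.5,-0.02,0]
    - [-0.5,-0.02,0]
    - [-0.5,-0.02,0]
    - [-0.44,-0.02,0]
    - [0,0,0.3]
    - [0,0,0.2]
    - [0,0,0.1]
    - [0,0,0]
  rotation:
    - [0,0,0]
    - [0,0,0]
    - [0,0,0]
    - [0,0,0]
    - [0,0,0]
    - [0,0,0]
    - [0,0,0]
    - [0,0,0]

```text
time: 7.45
tool_pos: [0.6276, 0.0457, 0.054]
tcp_rot: [-0.467, -3.102, 0.001]
wrist_force: [-0.3, 0.2, -0.1]
width: 0.003
grip_force: 0.0
```

```bash
python3 - <<'E'
from h import *
np.set_printoptions(precision=4,suppress=True)
s=read_state();print(s["tool_pos"],s["wrist_force"])
cs={n:read_camera(n) for n in("scene","top")}
cv2.imwrite("pics/s6.png",cv2.resize(cs["scene"]["image"][170:290,200:320,::-1],(600,600)))
for k in("socket_end","toe_pad"):
  z={"socket_end":.02,"toe_pad":.045}[k]
  for n in cs: print(k,n,[(round(d["p"],2),np.round(d["location"],1),atz(cs[n],d["location"],z)) for d in tip_of(n,k)])
E
```

```text
[0.6276 0.0457 0.054 ] [-0.3457  0.1953 -0.1217]
socket_end scene [(0.96, array([298.4, 190.4]), array([ 0.3743, -0.0477,  0.02  ])), (0.78, array([358.1, 216.8]), array([0.3422, 0.1239, 0.02  ])), (0.71, array([225.5, 260. ]), array([0.669 , 0.0515, 0.02  ]))]
socket_end top [(0.65, array([186. , 232.7]), array([0.4353, 0.2032, 0.02  ])), (0.61, array([243.8, 151.5]), array([0.6619, 0.0425, 0.02  ])), (0.51, array([352. , 212.7]), array([ 0.4853, -0.2573,  0.02  ]))]
toe_pad scene [(0.96, array([347.1, 234.7]), array([0.4362, 0.1736, 0.045 ])), (0.9, array([239.2, 242. ]), array([0.6294, 0.0473, 0.045 ])), (0.46, array([301.3, 190.8]), array([ 0.3962, -0.0142,  0.045 ]))]
toe_pad top [(0.69, array([243.5, 159.1]), array([0.6348, 0.0432, 0.045 ])), (0.65, array([188.4, 228.6]), array([0.446 , 0.1927, 0.045 ]))]
```

View pics/s6.png

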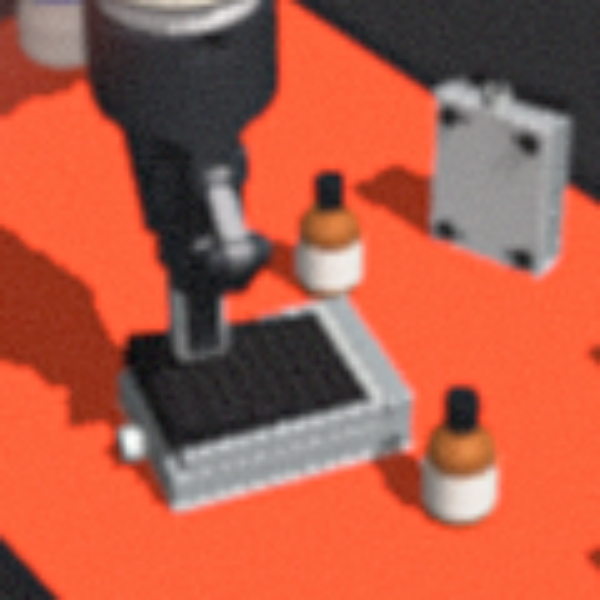

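The fingertips are over the middle of the toe half, at (200,345) in the crop. I'll shift 4 mm towards the toe and press slowly.

Emit:
apply_moves:
  fingers: [0,0,0,0,0,0,0,0,0,0,0]
  travel:
    - [-0.08,0,0]
    - [0,0,0.1]
    - [0,0,0.06]
    - [0,0,0.04]
    - [0,0,0.04]
    - [0,0,0.04]
    - [0,0,0.04]
    - [0,0,0.04]
    - [0,0,0.04]
    - [0,0,0]
    - [0,0,0]
  rotation:
    - [0,0,0]
    - [0,0,0]
    - [0,0,0]
    - [0,0,0]
    - [0,0,0]
    - [0,0,0]
    - [0,0,0]
    - [0,0,0]
    - [0,0,0]
    - [0,0,0]
    - [0,0,0]

```text
time: 8.85
tool_pos: [0.6352, 0.0439, 0.0372]
tcp_rot: [0.468, 3.105, -0.0]
wrist_force: [-0.3, -1.6, 5.8]
width: -0.001
grip_force: 3.1
```

Emit:
apply_moves:
  fingers: [0,0,0,0,0]
  travel:
    - [0,0,0.03]
    - [0,0,0.03]
    - [0,0,0.02]
    - [0,0,0]
    - [0,0,0]
  rotation:
    - [0,0,0]
    - [0,0,0]
    - [0,0,0]
    - [0,0,0]
    - [0,0,0]

```text
time: 9.35
tool_pos: [0.6355, 0.0438, 0.0338]
tcp_rot: [0.467, 3.104, -0.0]
wrist_force: [-0.6, -1.5, 8.0]
width: -0.001
grip_force: 4.1
```

Force is 8.0 N at z=0.0338, so it is right at the stop. A little more will make sure.

Emit:
apply_moves:
  fingers: [0,0,0,0]
  travel:
    - [0,0,0.03]
    - [0,0,0.03]
    - [0,0,0]
    - [0,0,0]
  rotation:
    - [0,0,0]
    - [0,0,0]
    - [0,0,0]
    - [0,0,0]

```text
time: 9.75
tool_pos: [0.6356, 0.0438, 0.0333]
tcp_rot: [0.467, 3.104, -0.0]
wrist_force: [-8.2, -1.8, 22.4]
width: 0.001
grip_force: 11.1
```

The force jumped to 22 N with almost no further travel, so the treadle is on its stop. I'll release it straight up.

Emit:
apply_moves:
  fingers: [0,0,0,0,0,0,0,0,0,0,0,0]
  travel:
    - [0,0,-0.06]
    - [0,0,-0.06]
    - [0,0,-0.06]
    - [0,0,-0.06]
    - [0,0,-0.06]
    - [0,0,-0.1]
    - [0,0,-0.3]
    - [0,0,-0.8]
    - [0,0,-0.8]
    - [0,0,-0.8]
    - [0,0,0]
    - [0,0,0]
  rotation:
    - [0,0,0]
    - [0,0,0]
    - [0,0,0]
    - [0,0,0]
    - [0,0,0]
    - [0,0,0]
    - [0,0,0]
    - [0,0,0]
    - [0,0,0]
    - [0,0,0]
    - [0,0,0]
    - [0,0,0]

```text
time: 10.95
tool_pos: [0.6353, 0.0445, 0.1866]
tcp_rot: [0.467, 3.103, 0.001]
wrist_force: [-0.7, 0.2, -1.7]
width: 0.002
grip_force: 0.0
```

```bash
python3 - <<'E'
from h import *
np.set_printoptions(precision=4,suppress=True)
s=read_state();print(s["time"],s["tool_pos"],s["wrist_force"])
c=read_camera("scene");cv2.imwrite("pics/s7.png",cv2.resize(c["image"][170:290,200:360,::-1],(800,600)))
for k,z in(("socket_end",.02),("toe_pad",.045),("pedal",.005),("vial_a",.002)):
  print(k,[(round(d["p"],2),np.round(d["location"],1),atz(c,d["location"],z)) for d in tip_of("scene",k)])
E
```

```text
10.95 [0.6353 0.0445 0.1866] [-0.6816  0.1847 -1.6854]
socket_end [(0.79, array([296.7, 191.5]), array([ 0.381 , -0.0466,  0.02  ])), (0.64, array([222.5, 256.9]), array([0.6683, 0.0395, 0.02  ])), (0.6, array([359.5, 218.9]), array([0.3458, 0.1315, 0.02  ])), (0.19, array([213.2, 176.1]), array([ 0.5028, -0.2429,  0.02  ]))]
toe_pad [(0.97, array([347.7, 232.4]), array([0.4293, 0.169 , 0.045 ])), (0.62, array([235.6, 242.7]), array([0.6366, 0.0443, 0.045 ])), (0.54, array([304. , 191.7]), array([ 0.3939, -0.0072,  0.045 ]))]
pedal [(0.95, array([298.9, 222.8]), array([0.451 , 0.0392, 0.005 ])), (0.88, array([272.8, 246.1]), array([0.5526, 0.0656, 0.005 ])), (0.86, array([354.4, 251.9]), array([0.4281, 0.1924, 0.005 ]))]
vial_a [(0.79, array([292.2, 275. ]), array([0.5782, 0.1587, 0.002 ])), (0.52, array([263. , 223.2]), array([ 0.5148, -0.0161,  0.002 ]))]
```

View pics/s7.png

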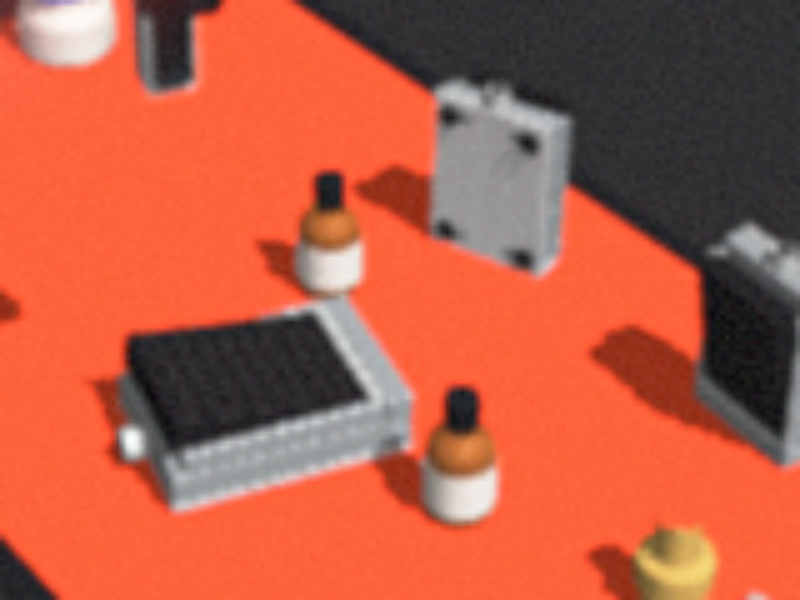

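The pedal is on its feet at (270,400), and its corners are at the same pixels as before the press. The treadle is back up, and the vials and other pedals haven't moved. I'll hand it in.

```bash
python3 -c "
from workcell import *
print(finish_job())"
```

```text
the job is handed in; nothing more can be done
None
```

The job is handed in: the pedal was pushed over onto its four feet where it stood, the treadle was pressed to its stop and sprang back up, and everything around the pedal that the last picture shows was still in place.

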